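# Fit colour filters to matching sensor heads

### The job

Lay each of the four round colour filters, glass up, on top of the sensor head whose collar has the same colour, centred so that its glass covers the small white window, and let go. Leave the two square filters where they lie.

Things in the scene. Friction and masses are not known exactly. Their poses are not given: they have to be found in the camera images.
- filter_red: loose round red colour filter: upright black metal cylinder 46 mm in diameter, 26 mm high, about 60 g, with a red glass disc 36 mm across in its top face. Lies glass up on the table. Origin: centre of its underside; z up through the glass.
- filter_yellow: loose round yellow colour filter: upright black metal cylinder 46 mm in diameter, 26 mm high, about 60 g, with a yellow glass disc 36 mm across in its top face. Lies glass up on the table. Origin: centre of its underside; z up through the glass.
- filter_green: loose round green colour filter: upright black metal cylinder 46 mm in diameter, 26 mm high, about 60 g, with a green glass disc 36 mm across in its top face. Lies glass up on the table. Origin: centre of its underside; z up through the glass.
- filter_blue: loose round blue colour filter: upright black metal cylinder 46 mm in diameter, 26 mm high, about 60 g, with a blue glass disc 36 mm across in its top face. Lies glass up on the table. Origin: centre of its underside; z up through the glass.
- head_red: fixed upward-looking sensor head with a red collar: round, 66 mm across at the foot, 30 mm high, flat level top 64 mm across: red ring outside, black middle 47 mm across, white sensor window 16 mm across at the exact centre. A brass connector reaches 40 mm from the axis along its x, at most 19 mm high. Origin: centre of its underside on the table, so its top is 30 mm above; z up.
- head_yellow: fixed upward-looking sensor head with a yellow collar: round, 66 mm across at the foot, 30 mm high, flat level top 64 mm across: yellow ring outside, black middle 47 mm across, white sensor window 16 mm across at the exact centre. A brass connector reaches 40 mm from the axis along its x, at most 19 mm high. Origin: centre of its underside on the table, so its top is 30 mm above; z up.
- head_green: fixed upward-looking sensor head with a green collar: round, 66 mm across at the foot, 30 mm high, flat level top 64 mm across: green ring outside, black middle 47 mm across, white sensor window 16 mm across at the exact centre. A brass connector reaches 40 mm from the axis along its x, at most 19 mm high. Origin: centre of its underside on the table, so its top is 30 mm above; z up.
- head_blue: fixed upward-looking sensor head with a blue collar: round, 66 mm across at the foot, 30 mm high, flat level top 64 mm across: blue ring outside, black middle 47 mm across, white sensor window 16 mm across at the exact centre. A brass connector reaches 40 mm from the axis along its x, at most 19 mm high. Origin: centre of its underside on the table, so its top is 30 mm above; z up.
- square_red: loose SQUARE red filter, to be left alone: black block 42 x 42 mm, 26 mm high, with a red square glass 32 mm wide in its top. Origin: centre of its underside; z up.
- square_blue: loose SQUARE blue filter, to be left alone: black block 42 x 42 mm, 26 mm high, with a blue square glass 32 mm wide in its top. Origin: centre of its underside; z up. The other small metal parts lying between the things (a steel post on a round foot, a fork clamp, a brass nut, a brass fitting) are up to 65 mm across and 48 mm high; at the start the centres of any two things or parts are at least 90 mm apart.

How it is judged:
By the outcome, as a careful person would: the job done as asked, in the order asked, and still so for the second after the job is handed in, with the robot touching nothing.
It also fails if it takes over 104 s, if anything falls off the work surface, if the arm or the gripper's body presses on something with over 40 N, if the wrist force passes 120 N, or if a joint passes its speed limit or range.

### The arm

A 7-joint arm with a two-finger parallel gripper is mounted at the origin on the work surface. World frame = base frame: x ahead of the robot, y to its left, z up, the work surface at z = 0. Lengths are in m, angles in degrees, forces in N, time in s.
With the tool pointing down it reaches from about 0.425 to 0.875 m from the base axis. Payload 4.7 kg.
Tool frame: the origin (TCP) lies on the centre line of the jaws, within the pads' length; the fingertips stand 8 mm ahead of it and the grasp point (between the pads) lies 11 mm behind it; z points along the fingers, x is the direction in which the jaws open and shut, and the axes are right-handed (so a half turn about z gives the same grasp; the last joint's range is limited). The gripper opens to 87 mm and grips with 3 to 60 N. Pads are 19 mm wide; open, the fingers measure 117 mm over their backs; the gripper's body (75 mm by 190 mm) begins 51 mm behind the grasp point.
Start: joints at [-73.849, 18.392, -4.016, 83.108, 1.295, 78.541, -3.26], TCP at [0.172, 0.627, 0.231] pointing down, gripper open.
Joint ranges: [-163.93, 163.93], [-17.29, 119.83], [-79.2, 71.16], [3.27, 140.29], [-89.18, 269.18], [5.43, 117.66], [-154.24, 154.24]. Speed limits (degrees/s): [147.25, 147.25, 180, 180, 180, 180, 180].

### API

Orientations are given as [roll, pitch, yaw] about the fixed x, y, z axes, in that order (R = Rz(yaw) Ry(pitch) Rx(roll)).
In Python, from cell import telemetry, read_camera, get_calibration, sign_off gives the robot as it stands. The module is installed in compiled form; this text tells all that it offers.
- The arm moves only by the tool carry_out, never from a script. Its arguments are lists of equal length, an entry for each row: "translation": the shift along the tool's x, y, z in cm, a list of three; "turn": the turn about the tool's z in rad; "gripper": the opening, from 0 (shut) to 1 (fully open). In form: {"translation": [[dx, dy, dz], ...], "turn": [turn, ...], "gripper": [gripper, ...]}. A call has 1 to 5 rows; each row is the pose to reach, as a shift and turn from the pose commanded when the call began, along the tool's axes at that moment; what a row does not reach only later rows make up. A row lasts 1/8 s, in which the tool goes at most 62.5 mm and 10.7 degrees, less where a joint would pass 70% of its speed; a pose out of reach is approached as far as the arm can. A call with a gripper value outside its range is refused whole. The fingers move at their own pace and stop on an object; "squeeze" is the grip in N (left out, the last holds). Time passes only in rows, so rows that repeat a pose let the fingers close. It gives the time, the measured TCP pose, the force and the opening at its end, in the units of the state.
- telemetry.get_obs(): the state, without advancing time (a new reading comes with each control period).
- read_camera(name): name is "scene" or "side" or "wrist"; returns the picture (480x640x3 uint8, red, green, blue); there is no depth.
- get_calibration(name): a dict with "fx", "fy", "cx", "cy" (pixels), "k1" (the pictures are not rectified: a ray, as slopes to the right and down, at radius r is drawn at 1 + k1 r^2 times it, then the intrinsics apply), "R" (3x3) and "t" (3): a world point X has camera coordinates R X + t. Camera axes: x right, y down, z forward; pixel columns grow to the right and rows downward; lengths in m; the calibration is good to about 2 mm. A picture is of the moment at which its call begins: read the wrist's pose just before it. get_calibration takes no time and is no camera call; for the wrist camera it gives the pose at the moment of the call.
- sign_off(): hands the job in, once; it reports no verdict.
The state is a dict: "time_s": time; "qpos": joint angles; "joint_velocities": joint speeds; "effort": joint torques, N m; "tool_pos": TCP position; "tool_rot": TCP orientation; "force": force on the tool from outside, world axes, zero at the start; "wrist_torque": the same for the moment, N m; "grip_width": finger opening in m.
Only numpy, scipy, OpenCV 4.12 (cv2) and the standard library are available. Lean on these libraries where they do the work, as an engineer would, in place of code of your own. Each camera call takes 0.05 s, during which the arm holds its last target.

## Working session

There is one attempt and no reset: what is moved stays moved. The work goes in short steps, Python scripts to look and compute and a tool call to move; the robot and the scene stay as the last step left them, time stands still between calls to the robot, and variables do not carry over. Pictures are saved under pics/ and viewed, and the job is handed in when it is done.

Besides the shell and the picture viewer there is one more tool, called as name([rows], argument=value, ...), one row to a line, values as JSON. carry_out: Moves the arm, as the interface text tells. Its arguments: {"type":"object","properties":{"translation":{"type":"array","items":{"type":"array","items":{"type":"number"}}},"turn":{"type":"array","items":{"type":"number"}},"gripper":{"type":"array","items":{"type":"number"}},"squeeze":{"type":"number"}},"required":["translation","turn","gripper"]}

```bash
ls; mkdir -p pics; python3 - <<'E'
from cell import telemetry, read_camera, get_calibration
import cv2
print(telemetry.get_obs())
for n in ["scene","side"]:
    c=get_calibration(n); print(n,c)
    cv2.imwrite(f"pics/{n}0.png",read_camera(n)[:,:,::-1])
E
```

```text
pics
{'time_s': 0.0, 'qpos': array([-73.84908511,  18.43890129,  -4.01697817,  83.17358527,
         1.29561216,  78.53748774,  -3.26006988]), 'joint_velocities': array([-0.08393131,  0.04973155,  0.05099529, -0.05795575, -0.07847504,
        0.02001124,  0.00820818]), 'effort': array([ 5.33572202e-04, -4.91270041e+01, -4.03928831e-01, -3.12535214e+01,
       -6.40128320e-02,  4.33974189e-02,  1.66256959e-04]), 'tool_pos': array([0.17188963, 0.6263336 , 0.22947499]), 'tool_rot': array([1.79994350e+02, 1.04697629e-01, 7.46602255e+01]), 'force': array([-0.3280406 , -0.04053951,  0.49365406]), 'wrist_torque': array([-0.0346837 ,  0.01113782, -0.02245009]), 'grip_width': 0.08729788459865902}
scene {'fx': 623.6559849229377, 'fy': 623.6559849229377, 'cx': 328.7966752621345, 'cy': 238.63740467211716, 'k1': -0.1684282041060155, 'R': array([[ 0.33078938,  0.94360449, -0.01374599],
       [ 0.67227467, -0.24584452, -0.69828879],
       [-0.66228781,  0.22174544, -0.71568416]]), 't': array([-0.19337172, -0.33776177,  1.60692919])}
side {'fx': 477.3404959287951, 'fy': 477.3404959287951, 'cx': 325.18076982698744, 'cy': 244.54655077102535, 'k1': -0.014396919504184862, 'R': array([[ 0.71970778, -0.69395886,  0.02101934],
       [-0.36728538, -0.40625595, -0.83669442],
       [ 0.58917073,  0.59445539, -0.54726652]]), 't': array([-0.3921903 ,  0.22676347,  0.90067208])}
```

View pics/scene0.png

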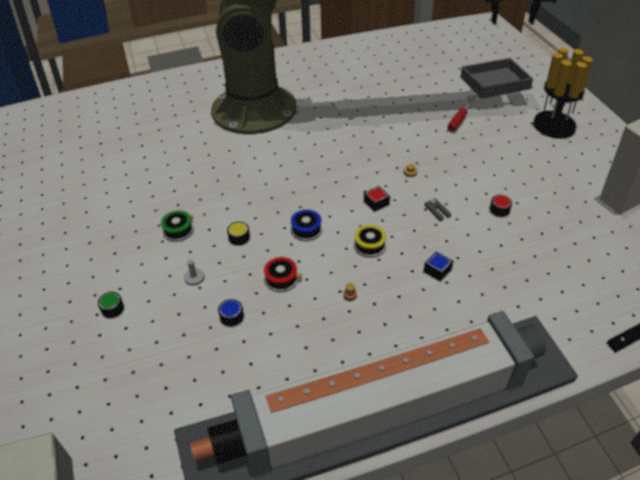

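View pics/side0.png

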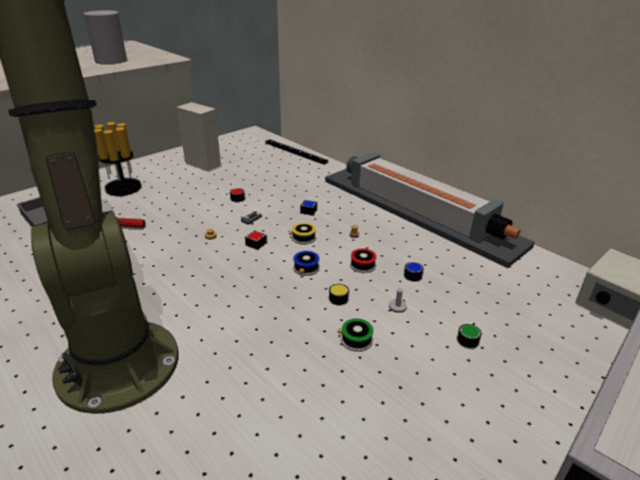

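The scene view shows these pixel positions:

| Colour | Head | Round filter | Square filter |
|---|---|---|---|
| Green | (177,222) | (110,303) | – |
| Blue | (306,221) | (231,311) | (438,264) |
| Yellow | (370,238) | (238,232) | – |
| Red | (281,270) | (501,204) | (376,197) |

The side view shows the same set. Next I'll measure positions in both views.

```bash
cat > h.py <<'E'
import numpy as np, cv2
from cell import telemetry, read_camera, get_calibration
def undist(c,uv):
    K=np.array([[c['fx'],0,c['cx']],[0,c['fy'],c['cy']],[0,0,1.]])
    return cv2.undistortPointsIter(np.array([[uv]],float),K,np.array([c['k1'],0,0,0.]),None,None,(3,100,1e-12))[0,0]
def toz(c,uv,z):
    x,y=undist(c,uv); R=np.array(c['R']);t=np.array(c['t'])
    o=-R.T@t; d=R.T@np.array([x,y,1.]); return o+d*(z-o[2])/d[2]
def proj(c,X):
    p=np.array(c['R'])@np.array(X)+c['t']; a=p[:2]/p[2]; a=a*(1+c['k1']*(a@a))
    return np.array([c['fx']*a[0]+c['cx'],c['fy']*a[1]+c['cy']])
RNG={'red':[(0,8),(172,180)],'yellow':[(22,35)],'green':[(45,80)],'blue':[(105,130)]}
def blobs(img,col,smin=130,vmin=50,amin=30):
    h=cv2.cvtColor(img,cv2.COLOR_RGB2HSV); m=np.zeros(h.shape[:2],np.uint8)
    for a,b in RNG[col]: m|=cv2.inRange(h,(a,smin,vmin),(b,255,255))
    cs,hi=cv2.findContours(m,cv2.RETR_CCOMP,cv2.CHAIN_APPROX_NONE)
    out=[]
    for i,k in enumerate(cs):
        if hi[0][i][3]>=0: continue
        holes=[cs[j] for j in range(len(cs)) if hi[0][j][3]==i]
        f=np.zeros(m.shape,np.uint8); cv2.drawContours(f,cs,i,255,-1)
        M=cv2.moments(f,True)
        if M['m00']<amin: continue
        ho=None
        if holes:
            g=np.zeros(m.shape,np.uint8); cv2.drawContours(g,[max(holes,key=cv2.contourArea)],-1,255,-1)
            G=cv2.moments(g,True)
            w=((img.min(2)>110)&(g>0)).astype(np.uint8); W=cv2.moments(w,True)
            ho=(G['m10']/G['m00'],G['m01']/G['m00'],G['m00'],(W['m10']/W['m00'],W['m01']/W['m00'],W['m00']) if W['m00']>3 else None)
        out.append((M['m10']/M['m00'],M['m01']/M['m00'],M['m00'],ho))
    return out
def show(name,c,img,box=None,amin=30):
    for col in RNG:
        for u,v,a,ho in blobs(img,col,amin=amin):
            if box and not(box[0]<u<box[2] and box[1]<v<box[3]): continue
            s=f"{name} {col} px({u:.1f},{v:.1f}) A{a:.0f}"
            if ho and ho[3]: s+=f" HEAD hole->{np.round(toz(c,ho[:2],.03)[:2],4)} win->{np.round(toz(c,ho[3][:2],.03)[:2],4)} hA{ho[2]:.0f} wA{ho[3][2]:.0f}"
            else: s+=f" filt->{np.round(toz(c,(u,v),.026)[:2],4)}"
            print(s)
E
python3 - <<'E'
from h import *
for n,b in [("scene",(80,160,530,330)),("side",(180,170,500,360))]:
    show(n,get_calibration(n),cv2.imread(f"pics/{n}0.png")[:,:,::-1].copy(),b)
c=get_calibration("wrist"); print(c); print(telemetry.get_obs()['tool_pos'])
cv2.imwrite("pics/w0.png",read_camera("wrist")[:,:,::-1])
E
```

```text
scene red px(280.1,270.2) A679 HEAD hole->[ 0.5825 -0.0967] win->[ 0.5821 -0.0967] hA337 wA37
scene red px(501.4,201.1) A148 filt->[0.5567 0.3993]
scene red px(376.4,193.9) A148 filt->[0.4449 0.1571]
scene yellow px(369.9,236.7) A595 HEAD hole->[0.5591 0.0963] win->[0.5581 0.0964] hA288 wA31
scene yellow px(237.4,228.6) A168 filt->[ 0.4451 -0.1474]
scene green px(108.8,299.9) A173 filt->[ 0.5454 -0.4201]
scene green px(175.8,221.8) A481 HEAD hole->[ 0.3807 -0.2638] win->[ 0.3801 -0.2638] hA281 wA29
scene blue px(229.6,307.9) A227 filt->[ 0.6392 -0.2085]
scene blue px(438.6,261.3) A191 filt->[0.6656 0.1953]
scene blue px(305.6,220.9) A540 HEAD hole->[ 0.4715 -0.0103] win->[ 0.4707 -0.0103] hA269 wA31
side red px(363.0,256.0) A316 HEAD hole->[ 0.5832 -0.0938] win->[ 0.5841 -0.0941] hA167 wA16
side red px(255.4,235.4) A87 filt->[0.4459 0.1605]
side red px(236.5,191.4) A60 filt->[0.5553 0.4004]
side yellow px(338.3,289.3) A135 filt->[ 0.4459 -0.1442]
side yellow px(303.3,229.1) A253 HEAD hole->[0.5593 0.0996] win->[0.5598 0.0997] hA127 wA16
side green px(469.9,330.4) A148 filt->[ 0.5477 -0.417 ]
side green px(357.0,329.9) A546 HEAD hole->[ 0.3805 -0.2617] win->[ 0.3819 -0.2609] hA331 wA36
side blue px(413.9,267.0) A107 filt->[ 0.6399 -0.2063]
side blue px(305.9,258.6) A321 HEAD hole->[ 0.4721 -0.0074] win->[ 0.4727 -0.0063] hA176 wA19
side blue px(308.2,203.8) A62 filt->[0.6648 0.1968]
{'fx': 352.023151172324, 'fy': 352.023151172324, 'cx': 318.5052189076426, 'cy': 240.8254749371958, 'k1': -0.05279553519998543, 'R': array([[ 0.26371226,  0.96459978, -0.00176443],
       [ 0.91925391, -0.25076005,  0.30346606],
       [ 0.29228084, -0.08164968, -0.95284062]]), 't': array([-0.64903896, -0.0369112 ,  0.39234864])}
[0.17192305 0.62635451 0.22958347]
```

View pics/w0.png

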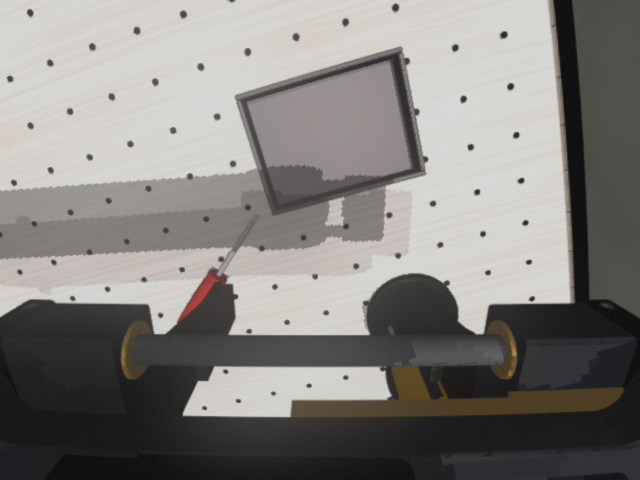

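```bash
python3 - <<'E'
from h import *
c=get_calibration("scene")
for n,p,z in [("rack",(555,125),0),("racktop",(568,60),.15),("post",(194,278),0),("clamp",(438,210),0),("nut",(410,172),0),("fit",(350,294),0),("box",(605,200),0)]:
    print(n,toz(c,p,z).round(3))
E
```

```text
rack [ 0.328  0.702 -0.   ]
racktop [0.269 0.743 0.15 ]
post [ 0.523 -0.256  0.   ]
clamp [0.511 0.274 0.   ]
nut [0.375 0.27  0.   ]
fit [0.663 0.015 0.   ]
box [0.61  0.647 0.   ]
```

carry_out([
  [-3,3,0],
  [-6,7,0],
  [-8,11,0],
  [-9.5,15,0],
  [-10,19,0],
], turn=[0.17,0.34,0.51,0.68,0.85], gripper=[0.75,0.75,0.75,0.75,0.75], squeeze=20)

```text
time_s: 0.78
tool_pos: [0.3298, 0.4787, 0.2306]
tool_rot: [180.0, 0.0, 25.6]
force: [0.1, 0.1, -0.5]
grip_width: 0.0654
```

```bash
cat >> h.py <<'E'
def go(x,y,z,yaw=0.0):
    """deltas in tool axes (cm, rad) from the measured pose"""
    o=telemetry.get_obs(); p=o['tool_pos']; w=np.radians(o['tool_rot'][2])
    R=np.array([[np.cos(w),np.sin(w),0],[np.sin(w),-np.cos(w),0],[0,0,-1]])
    d=R.T@(np.array([x,y,z])-p)*100; t=-(np.radians(yaw)-w)
    print("t",round(o['time_s'],2),"pos",p.round(4),"rot",o['tool_rot'].round(2),"w",round(o['grip_width'],4),"-> d",d.round(2),"turn",round(t,3))
E
python3 -c "
from h import *
go(.556,.40,.13)"
```

```text
t 0.78 pos [0.3298 0.4787 0.2306] rot [1.800e+02 1.000e-02 2.561e+01] w 0.0654 -> d [17.   16.88 10.06] turn 0.447
```

carry_out([
  [4,4,2],
  [8,8,4],
  [12,12,6],
  [15.5,15.5,8],
  [17,16.9,10],
], turn=[0.12,0.24,0.36,0.447,0.447], gripper=[0.75,0.75,0.75,0.75,0.75])

```text
time_s: 1.4
tool_pos: [0.559, 0.3993, 0.1294]
tool_rot: [179.9, -0.1, 0.0]
force: [-0.6, 0.2, 0.6]
grip_width: 0.0652
```

carry_out([
  [0,0,0],
], turn=[0], gripper=[0.75])

```text
time_s: 1.52
tool_pos: [0.5561, 0.3998, 0.1278]
tool_rot: [179.8, 0.2, 0.1]
force: [-0.4, 0.3, -0.1]
grip_width: 0.0656
```

```bash
cat >> h.py <<'E'
def look(fn):
    c=get_calibration("wrist"); img=read_camera("wrist"); cv2.imwrite(f"pics/{fn}.png",img[:,:,::-1])
    show("wrist",c,img,amin=150)
E
python3 -c "
from h import *
go(.556,.40,.012)
look('w1')"
```

```text
t 1.52 pos [0.5561 0.3998 0.1278] rot [1.7977e+02 1.6000e-01 1.5000e-01] w 0.0656 -> d [-1.000e-02 -2.000e-02  1.158e+01] turn 0.003
wrist red px(320.1,241.6) A1548 filt->[0.5565 0.4011]
```

View pics/w1.png

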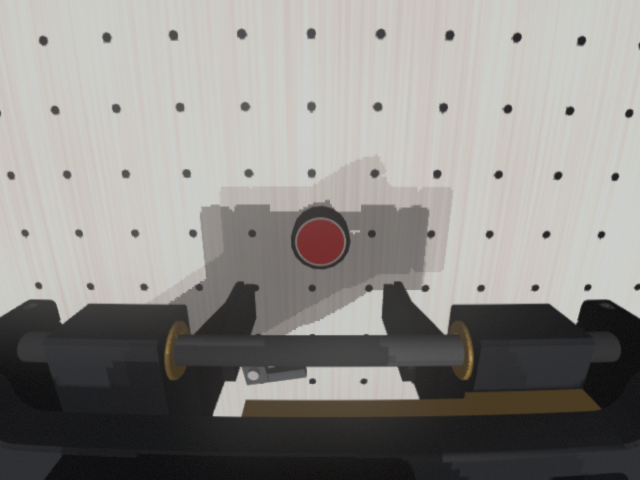

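The wrist view shows the red disc at (320,242), which gives (0.5565, 0.4011). That agrees with the fixed cameras, so I'll descend.

carry_out([
  [0,-0.1,3.5],
  [0,-0.1,7],
  [0,-0.1,9.5],
  [0,-0.1,11],
  [0,-0.1,11.5],
], turn=[0,0,0,0,0], gripper=[0.75,0.75,0.75,0.75,0.75])

```text
time_s: 2.2
tool_pos: [0.5547, 0.4046, 0.0157]
tool_rot: [-180.0, 0.0, 0.4]
force: [-0.9, 0.0, -0.3]
grip_width: 0.0652
```

carry_out([
  [0,0,0],
  [0,0,0],
  [0,0,0],
  [0,0,0],
  [0,0,0],
], turn=[0,0,0,0,0], gripper=[0.75,0.4,0.4,0.4,0.4])

```text
time_s: 2.82
tool_pos: [0.5561, 0.4038, 0.0162]
tool_rot: [-180.0, -0.1, 0.3]
force: [-0.1, 0.1, 1.3]
grip_width: 0.0454
```

```bash
python3 -c "
from h import *
go(.583,-.0955,.13)"
```

```text
t 2.83 pos [0.5561 0.4038 0.0162] rot [-1.7996e+02 -5.0000e-02  3.4000e-01] w 0.0454 -> d [  2.4   49.94 -11.38] turn 0.006
```

Width 45 mm: gripped. I'll lift, then check the filter in hand.

carry_out([
  [0,0,-2],
  [0,0,-5.5],
  [0,0,-9],
  [0,0,-11.5],
  [0,0,-11.5],
], turn=[0,0,0,0,0], gripper=[0.4,0.4,0.4,0.4,0.4])

```text
time_s: 3.45
tool_pos: [0.5572, 0.4046, 0.1343]
tool_rot: [-179.8, -0.3, 0.3]
force: [-0.5, 0.7, -1.4]
grip_width: 0.0454
```

carry_out([
  [0,0,0],
  [0,0,0],
], turn=[0,0], gripper=[0.4,0.4])

```text
time_s: 3.7
tool_pos: [0.5547, 0.403, 0.1289]
tool_rot: [179.9, 0.1, 0.3]
force: [-1.2, -0.3, -0.9]
grip_width: 0.0454
```

```bash
python3 -c "
from h import *
go(.583,-.0955,.13)
look('w2')
go(.583,-.0955,.13)"
```

```text
t 3.7 pos [0.5547 0.403  0.1289] rot [1.799e+02 1.300e-01 3.500e-01] w 0.0454 -> d [ 2.53 49.87 -0.11] turn 0.006
wrist red px(318.4,315.1) A2819 filt->[0.5542 0.3406]
t 3.75 pos [0.5548 0.4031 0.1289] rot [1.799e+02 1.200e-01 3.500e-01] w 0.0454 -> d [ 2.51 49.87 -0.11] turn 0.006
```

View pics/w2.png

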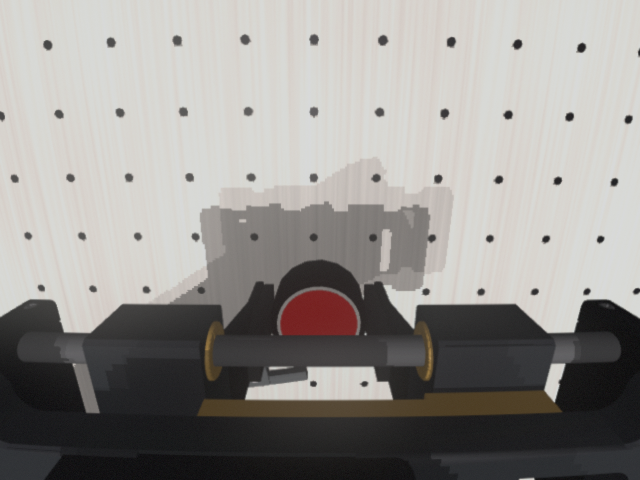

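The disc is in hand at (318,315), level and partly behind the rod. I'll fit its circle to get the in-hand offset.

```bash
cat >> h.py <<'E'
from scipy.optimize import least_squares
def inhand(col,h=0.010,fn=None,vmax=331):
    """offset of glass centre from TCP (world axes), from wrist picture; h = glass height above TCP"""
    o=telemetry.get_obs(); p=o['tool_pos']; c=get_calibration("wrist")
    img=read_camera("wrist")
    if fn: cv2.imwrite(f"pics/{fn}.png",img[:,:,::-1])
    hs=cv2.cvtColor(img,cv2.COLOR_RGB2HSV); m=np.zeros(hs.shape[:2],np.uint8)
    for a,b in RNG[col]: m|=cv2.inRange(hs,(a,130,50),(b,255,255))
    m[:250]=0
    cs,_=cv2.findContours(m,cv2.RETR_EXTERNAL,cv2.CHAIN_APPROX_NONE)
    k=max(cs,key=cv2.contourArea)[:,0,:].astype(float); k=k[k[:,1]<vmax]
    P=np.array([toz(c,q,p[2]+h)[:2] for q in k])
    r=least_squares(lambda s:np.hypot(*(P-s[:2]).T)-s[2],[p[0],p[1],.018])
    print("inhand centre",r.x.round(4),"rms",np.sqrt((r.fun**2).mean()).round(5),"off from TCP",(r.x[:2]-p[:2]).round(4))
E
python3 -c "
from h import *
inhand('red')
go(.583,-.0955,.13)"
```

```text
inhand centre [0.5543 0.4    0.0176] rms 0.00013 off from TCP [-0.0005 -0.0031]
t 3.8 pos [0.555  0.4032 0.1291] rot [1.7992e+02 1.0000e-01 3.5000e-01] w 0.0455 -> d [ 2.5  49.88 -0.09] turn 0.006
```

carry_out([
  [0.3,5,-2],
  [0.8,11,-4],
  [1.3,17,-6],
  [1.8,23,-7],
  [2.2,29,-7],
], turn=[0,0,0,0,0.006], gripper=[0.4,0.4,0.4,0.4,0.4])

```text
time_s: 4.42
tool_pos: [0.5799, 0.1117, 0.2014]
tool_rot: [-180.0, -0.1, -0.0]
force: [-0.2, 0.3, -0.7]
grip_width: 0.0454
```

carry_out([
  [0.2,6,0],
  [0.4,12,0],
  [0.5,18,0],
  [0.5,23,0],
  [0.5,26,0],
], turn=[0,0,0,0,0], gripper=[0.4,0.4,0.4,0.4,0.4])

```text
time_s: 5.05
tool_pos: [0.5834, -0.15, 0.2003]
tool_rot: [179.9, 0.0, -0.2]
force: [0.9, -0.1, -0.6]
grip_width: 0.0454
```

carry_out([
  [0,0,0],
  [0,0,0],
  [0,0,0],
], turn=[0,0,0], gripper=[0.4,0.4,0.4])

```text
time_s: 5.42
tool_pos: [0.5846, -0.1443, 0.2003]
tool_rot: [-180.0, 0.0, 0.2]
force: [0.1, 0.7, -0.3]
grip_width: 0.0455
```

```bash
python3 -c "
from h import *
look('w3')
inhand('red')
go(.583,-.0955,.05)"
```

```text
wrist red px(318.4,315.0) A2811 filt->[ 0.5843 -0.2469]
wrist red px(316.8,168.8) A3789 HEAD hole->[ 0.5821 -0.0949] win->[ 0.5821 -0.0954] hA2239 wA272
wrist yellow px(175.3,221.7) A969 filt->[ 0.4447 -0.1459]
wrist yellow px(416.4,39.9) A239 filt->[0.6661 0.0136]
wrist blue px(372.6,277.0) A573 filt->[ 0.639  -0.2032]
wrist blue px(187.3,66.5) A4598 HEAD hole->[ 0.471  -0.0083] win->[ 0.4709 -0.0086] hA2673 wA334
inhand centre [ 0.5842 -0.1475  0.0175] rms 0.00013 off from TCP [-0.0005 -0.0031]
t 5.53 pos [ 0.5846 -0.1447  0.2004] rot [-1.7997e+02  1.0000e-02  1.3000e-01] w 0.0452 -> d [-0.15 -4.92 15.04] turn 0.002
```

View pics/w3.png

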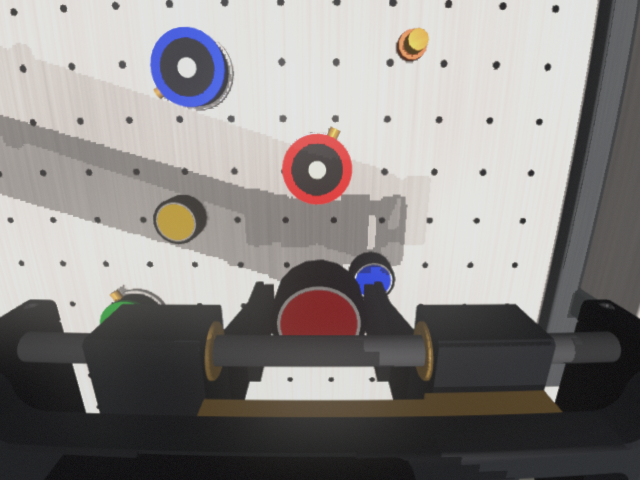

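The red head's window is at (317,169), giving (0.5821, -0.0952). All views agree to within about 1.5 mm. I'll move over it.

carry_out([
  [-0.2,-3,1],
  [-0.2,-5.3,4],
  [-0.2,-5.3,8],
  [-0.2,-5.3,11],
  [-0.2,-5.3,12.5],
], turn=[0,0,0,0,0], gripper=[0.4,0.4,0.4,0.4,0.4])

```text
time_s: 6.15
tool_pos: [0.5814, -0.0922, 0.0739]
tool_rot: [-180.0, 0.1, 0.1]
force: [0.9, -0.8, -1.0]
grip_width: 0.0456
```

carry_out([
  [0,0,0],
  [0,0,0],
  [0,0,0],
], turn=[0,0,0], gripper=[0.4,0.4,0.4])

```text
time_s: 6.52
tool_pos: [0.5834, -0.0934, 0.077]
tool_rot: [-180.0, -0.1, -0.0]
force: [-0.5, -0.4, -0.2]
grip_width: 0.0455
```

```bash
python3 -c "
from h import *
inhand('red',fn='w4')
go(.5826,-.0921,.0465)"
```

```text
inhand centre [ 0.5828 -0.0965  0.0176] rms 0.00015 off from TCP [-0.0006 -0.0031]
t 6.58 pos [ 0.5832 -0.0934  0.0768] rot [-1.7999e+02 -1.3000e-01 -0.0000e+00] w 0.0455 -> d [-0.06 -0.13  3.03] turn -0.0
```

View pics/w4.png

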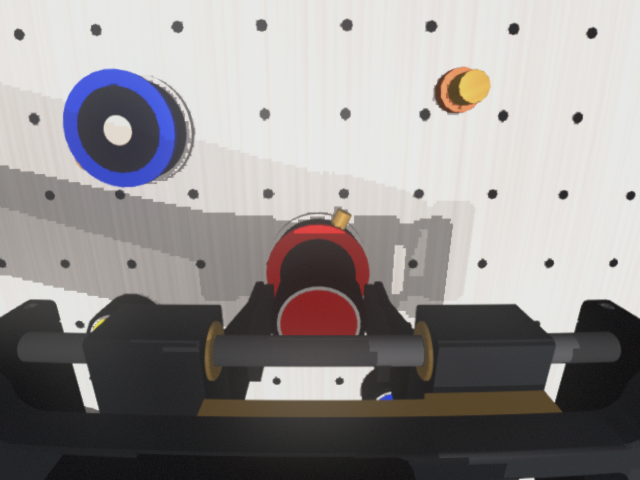

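The filter is over the red head. I'll lower it slowly and watch the force.

carry_out([
  [-0.05,-0.1,1.2],
  [-0.05,-0.1,2.2],
  [-0.05,-0.1,2.6],
  [-0.05,-0.1,2.8],
  [-0.05,-0.1,2.8],
], turn=[0,0,0,0,0], gripper=[0.4,0.4,0.4,0.4,0.4])

```text
time_s: 7.2
tool_pos: [0.5819, -0.0923, 0.0475]
tool_rot: [180.0, 0.0, -0.0]
force: [0.3, 0.3, -0.8]
grip_width: 0.0455
```

carry_out([
  [0,0,0.1],
  [0,0,0.1],
], turn=[0,0], gripper=[0.4,0.4])

```text
time_s: 7.45
tool_pos: [0.582, -0.0923, 0.0467]
tool_rot: [-180.0, -0.0, -0.0]
force: [0.4, 0.2, -0.6]
grip_width: 0.0453
```

```bash
python3 -c "
from h import *
go(.5826,-.0921,.0465)"
```

```text
t 7.45 pos [ 0.582  -0.0923  0.0467] rot [-1.7999e+02 -2.0000e-02 -0.0000e+00] w 0.0453 -> d [ 0.06 -0.02  0.02] turn -0.0
```

carry_out([
  [0.03,0,0.05],
  [0.05,0,0.1],
  [0.05,0,0.1],
], turn=[0,0,0], gripper=[0.4,0.4,0.4])

```text
time_s: 7.82
tool_pos: [0.5823, -0.0922, 0.0462]
tool_rot: [-180.0, 0.0, -0.0]
force: [-3.7, -0.2, 6.3]
grip_width: 0.0453
```

carry_out([
  [0,0,0],
  [0,0,0],
  [0,0,0],
  [0,0,0],
  [0,0,0],
], turn=[0,0,0,0,0], gripper=[0.6,0.75,0.75,0.75,0.75])

```text
time_s: 8.45
tool_pos: [0.5824, -0.0923, 0.0455]
tool_rot: [-180.0, -0.0, 0.0]
force: [-0.3, 0.8, -0.2]
grip_width: 0.0652
```

carry_out([
  [0,0,-2],
  [0,0,-5],
  [0,0,-9],
  [0,0,-12],
  [0,0,-14],
], turn=[0,0,0,0,0], gripper=[0.75,0.75,0.75,0.75,0.75])

```text
time_s: 9.07
tool_pos: [0.5833, -0.0927, 0.1891]
tool_rot: [-180.0, -0.2, -0.0]
force: [1.2, -0.4, -1.6]
grip_width: 0.0652
```

carry_out([
  [0,0,0],
  [0,0,0],
], turn=[0,0], gripper=[0.75,0.75])

```text
time_s: 9.32
tool_pos: [0.582, -0.0922, 0.1853]
tool_rot: [-180.0, 0.0, 0.0]
force: [-0.1, 0.0, 0.0]
grip_width: 0.0652
```

```bash
python3 -c "
from h import *
look('w5')
go(.445,-.146,.13)"
```

```text
wrist red px(319.0,236.8) A1276 filt->[ 0.5817 -0.1042]
wrist red px(320.7,215.0) A1096 filt->[ 0.5833 -0.0834]
wrist yellow px(178.8,277.6) A915 filt->[ 0.4448 -0.146 ]
wrist yellow px(418.0,103.0) A193 filt->[0.6648 0.0136]
wrist yellow px(290.0,17.9) A1150 filt->[0.5586 0.0774]
wrist blue px(372.7,327.5) A363 filt->[ 0.6367 -0.2009]
wrist blue px(189.6,129.6) A4439 HEAD hole->[ 0.4712 -0.0083] win->[ 0.471  -0.0086] hA2623 wA312
t 9.38 pos [ 0.5817 -0.0922  0.1848] rot [-1.7999e+02  8.0000e-02 -0.0000e+00] w 0.0654 -> d [-13.67   5.38   5.48] turn -0.0
```

View pics/w5.png

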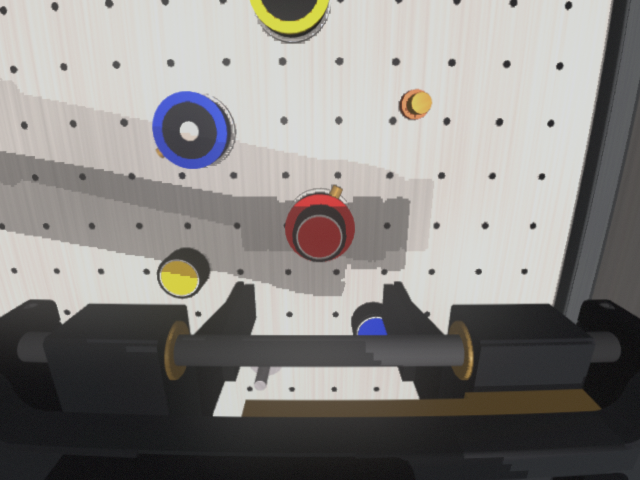

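The red filter sits on its head at (319,237). I'll work out its centring next while going to the yellow filter, seen at (180,277).

carry_out([
  [-5,2,1],
  [-10,4,3],
  [-13.2,5.4,5.5],
  [-13.7,5.4,7],
  [-13.7,5.4,8.5],
], turn=[0,0,0,0,0], gripper=[0.75,0.75,0.75,0.75,0.75])

```text
time_s: 10.0
tool_pos: [0.4456, -0.1458, 0.0997]
tool_rot: [-180.0, -0.0, 0.0]
force: [0.3, 0.6, 0.2]
grip_width: 0.0652
```

carry_out([
  [0,0,0],
  [0,0,0],
], turn=[0,0], gripper=[0.75,0.75])

```text
time_s: 10.25
tool_pos: [0.4465, -0.1461, 0.1009]
tool_rot: [180.0, -0.0, 0.1]
force: [-0.2, 0.1, -0.6]
grip_width: 0.0654
```

```bash
python3 -c "
from h import *
look('w6')
go(.445,-.146,.014)
img=cv2.imread('pics/w5.png')[:,:,::-1].copy()
# w5 camera: rebuild by translation of current wrist pose (same yaw)
c=get_calibration('wrist'); o=telemetry.get_obs()['tool_pos']
d=np.array([.5817,-.0922,.1848])-o; c['t']=np.array(c['t'])-np.array(c['R'])@d
print(toz(c,(319.0,236.8),.056))"
```

```text
wrist red px(552.2,190.5) A2785 filt->[ 0.6024 -0.0995]
wrist red px(508.7,176.8) A2546 filt->[ 0.5708 -0.0908]
wrist yellow px(317.2,255.3) A1920 filt->[ 0.4451 -0.1458]
wrist green px(261.1,380.7) A453 filt->[ 0.4007 -0.2517]
wrist blue px(572.5,316.0) A159 filt->[ 0.6389 -0.1947]
wrist blue px(362.1,50.0) A3377 filt->[ 0.4715 -0.0168]
t 10.3 pos [ 0.4465 -0.1462  0.101 ] rot [ 1.7996e+02 -5.0000e-02  5.0000e-02] w 0.0653 -> d [-0.15 -0.02  8.7 ] turn 0.001
[ 0.58164837 -0.0949912   0.056     ]
```

The red glass is 0.5 mm from its head's centre. Now I'll grasp the yellow filter.

carry_out([
  [-0.15,0,3],
  [-0.15,0,6],
  [-0.15,0,8],
  [-0.15,0,8.7],
  [-0.15,0,8.7],
], turn=[0,0,0,0,0], gripper=[0.75,0.75,0.75,0.75,0.75])

```text
time_s: 10.92
tool_pos: [0.4443, -0.1463, 0.0138]
tool_rot: [180.0, -0.0, 0.0]
force: [-0.2, -0.6, 0.2]
grip_width: 0.0656
```

carry_out([
  [0,0,0],
  [0,0,0],
  [0,0,0],
  [0,0,0],
  [0,0,0],
], turn=[0,0,0,0,0], gripper=[0.75,0.4,0.4,0.4,0.4])

```text
time_s: 11.55
tool_pos: [0.4442, -0.1463, 0.0139]
tool_rot: [-180.0, -0.0, 0.0]
force: [-0.6, 0.1, 3.1]
grip_width: 0.0455
```

```bash
python3 -c "
from h import *
go(.559,.05,.2)"
```

```text
t 11.55 pos [ 0.4442 -0.1463  0.0139] rot [-1.7999e+02 -4.0000e-02  0.0000e+00] w 0.0455 -> d [ 11.48 -19.63 -18.61] turn 0.0
```

carry_out([
  [0,0,-2],
  [0,0,-6],
  [1,-1,-11],
  [3,-4,-15],
  [6,-9,-18.5],
], turn=[0,0,0,0,0], gripper=[0.4,0.4,0.4,0.4,0.4])

```text
time_s: 12.18
tool_pos: [0.5019, -0.0611, 0.1977]
tool_rot: [-180.0, -0.1, -0.2]
force: [0.6, 0.0, -0.6]
grip_width: 0.0454
```

carry_out([
  [2.5,-5,0],
  [5.5,-10.6,0],
  [5.5,-10.6,0],
  [5.5,-10.6,0],
  [5.5,-10.6,0],
], turn=[0,0,0,0,0], gripper=[0.4,0.4,0.4,0.4,0.4])

```text
time_s: 12.8
tool_pos: [0.5559, 0.0438, 0.1956]
tool_rot: [180.0, 0.0, -0.1]
force: [-0.4, -0.2, -0.2]
grip_width: 0.0451
```

```bash
python3 -c "
from h import *
look('w7')
inhand('yellow',.0121)
go(.559,.098,.075)"
```

```text
wrist red px(345.3,371.6) A364 filt->[ 0.5846 -0.1274]
wrist red px(190.1,92.8) A1345 filt->[0.4444 0.1591]
wrist yellow px(318.3,312.9) A3193 filt->[ 0.5549 -0.0539]
wrist yellow px(321.8,163.3) A3920 HEAD hole->[0.5582 0.0982] win->[0.5584 0.0978] hA2338 wA289
wrist blue px(232.2,270.9) A1102 filt->[ 0.4691 -0.0069]
wrist blue px(450.4,44.4) A1496 filt->[0.666 0.197]
inhand centre [0.5555 0.0439 0.0176] rms 0.00013 off from TCP [-0.0005  0.    ]
t 12.9 pos [0.5561 0.0441 0.1959] rot [-1.7999e+02 -1.0000e-02 -1.4000e-01] w 0.045 -> d [ 0.27 -5.39 12.09] turn -0.002
```

View pics/w7.png

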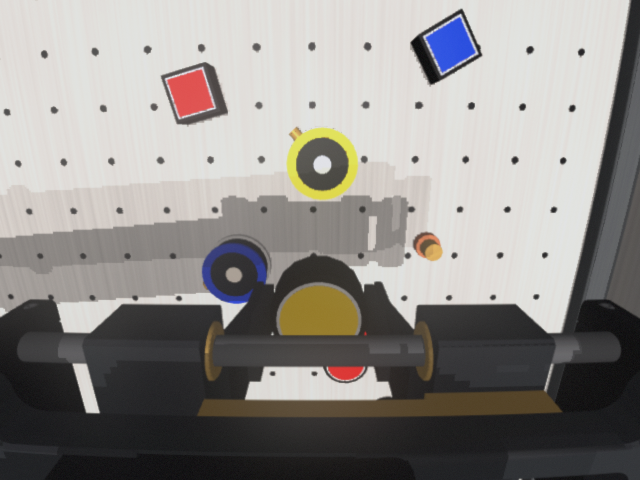

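The yellow head's window is at (322,163), giving (0.5583, 0.098). The filter is held centred.

carry_out([
  [0.2,-3,1],
  [0.25,-5.4,4],
  [0.25,-5.4,8],
  [0.25,-5.4,11],
  [0.25,-5.4,12],
], turn=[0,0,0,0,0], gripper=[0.4,0.4,0.4,0.4,0.4])

```text
time_s: 13.52
tool_pos: [0.5575, 0.0986, 0.0741]
tool_rot: [179.9, 0.2, -0.1]
force: [0.6, 0.8, -0.2]
grip_width: 0.0456
```

carry_out([
  [0,0,0],
  [0,0,0],
  [0,0,0],
], turn=[0,0,0], gripper=[0.4,0.4,0.4])

```text
time_s: 13.9
tool_pos: [0.5599, 0.0999, 0.0771]
tool_rot: [-179.9, -0.1, -0.0]
force: [-0.0, -0.2, -0.4]
grip_width: 0.0457
```

```bash
python3 -c "
from h import *
inhand('yellow',.0121,fn='w8')
go(.5588,.098,.0442)"
```

```text
inhand centre [0.5593 0.0998 0.0177] rms 0.00013 off from TCP [-0.0006 -0.    ]
t 13.95 pos [0.5597 0.0998 0.0769] rot [-1.7996e+02 -1.1000e-01 -0.0000e+00] w 0.0456 -> d [-0.09  0.18  3.27] turn -0.0
```

carry_out([
  [-0.05,0.1,1.2],
  [-0.05,0.1,2.0],
  [-0.05,0.1,2.5],
  [-0.05,0.1,2.8],
  [-0.05,0.1,2.8],
], turn=[0,0,0,0,0], gripper=[0.4,0.4,0.4,0.4,0.4])

```text
time_s: 14.58
tool_pos: [0.5583, 0.0987, 0.0475]
tool_rot: [180.0, 0.0, 0.0]
force: [0.3, 0.2, -0.6]
grip_width: 0.0454
```

carry_out([
  [0,0,0],
  [0,0,0],
], turn=[0,0], gripper=[0.4,0.4])

```text
time_s: 14.82
tool_pos: [0.5587, 0.0987, 0.048]
tool_rot: [-180.0, -0.0, 0.0]
force: [-0.6, -0.7, -0.0]
grip_width: 0.0454
```

```bash
python3 -c "
from h import *
inhand('yellow',.0121)
go(.5588,.098,.0439)"
```

```text
inhand centre [0.5581 0.0987 0.0177] rms 0.00013 off from TCP [-0.0006 -0.    ]
t 14.88 pos [0.5586 0.0987 0.048 ] rot [-1.7999e+02 -3.0000e-02  0.0000e+00] w 0.0453 -> d [0.02 0.07 0.41] turn 0.0
```

carry_out([
  [0.02,0.07,0.15],
  [0.02,0.07,0.3],
  [0.02,0.07,0.4],
  [0.02,0.07,0.43],
], turn=[0,0,0,0], gripper=[0.4,0.4,0.4,0.4])

```text
time_s: 15.38
tool_pos: [0.5586, 0.0979, 0.0439]
tool_rot: [-180.0, 0.0, -0.0]
force: [-2.1, -0.1, 6.0]
grip_width: 0.0458
```

carry_out([
  [0,0,0],
  [0,0,0],
], turn=[0,0], gripper=[0.4,0.4])

```text
time_s: 15.62
tool_pos: [0.5586, 0.0979, 0.0439]
tool_rot: [-180.0, 0.0, -0.0]
force: [-3.1, -0.9, 4.7]
grip_width: 0.0459
```

Contact force is about 5 N, so the filter is seated. Release and rise.

carry_out([
  [0,0,0],
  [0,0,0],
  [0,0,0],
  [0,0,0],
  [0,0,0],
], turn=[0,0,0,0,0], gripper=[0.6,0.75,0.75,0.75,0.75])

```text
time_s: 16.25
tool_pos: [0.5586, 0.098, 0.0434]
tool_rot: [-180.0, -0.0, 0.0]
force: [-0.1, -0.7, -0.0]
grip_width: 0.0648
```

carry_out([
  [0,0,-2],
  [0,0,-5],
  [0,0,-9],
  [0,0,-12],
  [0,0,-14],
], turn=[0,0,0,0,0], gripper=[0.75,0.75,0.75,0.75,0.75])

```text
time_s: 16.88
tool_pos: [0.5592, 0.098, 0.1853]
tool_rot: [-180.0, -0.1, -0.0]
force: [0.7, -0.2, 0.5]
grip_width: 0.0654
```

carry_out([
  [0,0,0],
  [0,0,0],
], turn=[0,0], gripper=[0.75,0.75])

```text
time_s: 17.12
tool_pos: [0.558, 0.0979, 0.1824]
tool_rot: [180.0, 0.1, 0.0]
force: [0.2, 0.5, -0.4]
grip_width: 0.0651
```

```bash
cat >> h.py <<'E'
def placed(col,fn,xy):
    """glass centre on a head (z=.056): contour of the blob nearest to the expected pixel, circle fit"""
    c=get_calibration("wrist"); img=read_camera("wrist"); cv2.imwrite(f"pics/{fn}.png",img[:,:,::-1])
    e=proj(c,[*xy,.056])
    for u,v,a,ho in blobs(img,col,amin=200):
        if np.hypot(u-e[0],v-e[1])<40: print("placed?",(round(u,1),round(v,1)),a,toz(c,(u,v),.056).round(4))
E
python3 -c "
from h import *
placed('yellow','w9',(.5583,.098))
go(.5465,-.4185,.13)"
```

```text
placed? (319.3, 234.0) 1344.0 [0.5579 0.0983 0.056 ]
placed? (320.8, 213.6) 1206.0 [0.5591 0.1157 0.056 ]
t 17.18 pos [0.5578 0.0979 0.182 ] rot [1.7997e+02 1.2000e-01 0.0000e+00] w 0.0651 -> d [-1.13 51.64  5.2 ] turn 0.0
```

View pics/w9.png

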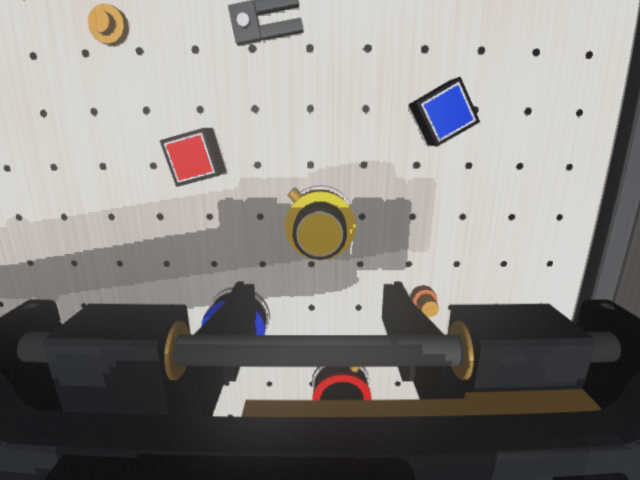

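The yellow glass is at (319,234), 0.5 mm off centre. On to the green filter.

carry_out([
  [-0.1,5,0],
  [-0.3,11,0],
  [-0.5,17,0],
  [-0.7,23,0],
  [-0.8,29,0],
], turn=[0,0,0,0,0], gripper=[0.75,0.75,0.75,0.75,0.75])

```text
time_s: 17.8
tool_pos: [0.5498, -0.1936, 0.1823]
tool_rot: [-180.0, 0.1, 0.0]
force: [0.9, 0.2, -0.5]
grip_width: 0.0651
```

carry_out([
  [-0.1,6,0],
  [-0.2,12,0],
  [-0.3,18,1],
  [-0.3,21.5,4],
  [-0.3,22.6,6],
], turn=[0,0,0,0,0], gripper=[0.75,0.75,0.75,0.75,0.75])

```text
time_s: 18.42
tool_pos: [0.5451, -0.4203, 0.1203]
tool_rot: [-180.0, 0.2, -0.2]
force: [0.4, 0.9, 0.2]
grip_width: 0.0652
```

carry_out([
  [0,0,0],
  [0,0,0],
  [0,0,0],
  [0,0,0],
], turn=[0,0,0,0], gripper=[0.75,0.75,0.75,0.75])

```text
time_s: 18.92
tool_pos: [0.5486, -0.4172, 0.1246]
tool_rot: [180.0, -0.1, 0.1]
force: [-0.3, -0.3, 0.2]
grip_width: 0.0653
```

```bash
python3 -c "
from h import *
look('w10')
go(.5465,-.4185,.014)"
```

```text
wrist green px(65.2,37.2) A1805 filt->[ 0.3797 -0.2722]
t 18.98 pos [ 0.5484 -0.4174  0.1244] rot [ 1.7999e+02 -9.0000e-02  7.0000e-02] w 0.0652 -> d [-0.19  0.11 11.04] turn 0.001
```

View pics/w10.png

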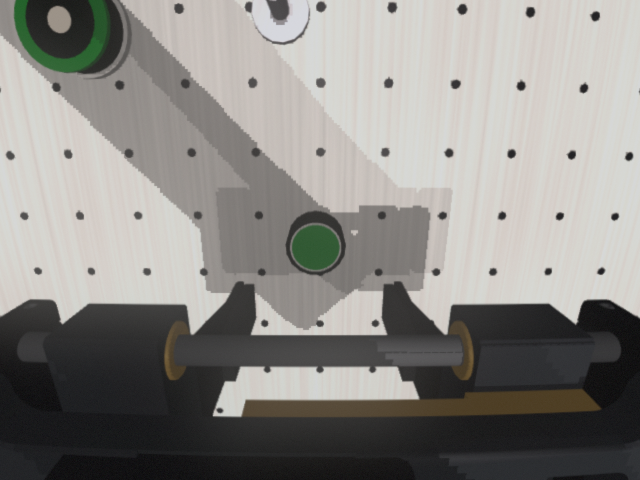

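The green disc is at about (316,247), in shadow and below my saturation threshold. I'll measure it with a lower one.

```bash
sed -i "s/(a,130,50)/(a,95,40)/; s/smin=130,vmin=50/smin=95,vmin=40/; s/'green':\[(45,80)\]/'green':[(45,90)]/" h.py; python3 -c "
from h import *
look('w11')
go(.5465,-.4185,.014)"
```

```text
wrist green px(315.6,247.0) A1547 filt->[ 0.5458 -0.4189]
wrist green px(66.4,38.9) A2297 filt->[ 0.3802 -0.2735]
t 19.02 pos [ 0.5482 -0.4176  0.1242] rot [ 1.7999e+02 -7.0000e-02  5.0000e-02] w 0.0652 -> d [-0.17  0.09 11.02] turn 0.001
```

carry_out([
  [-0.2,0.1,4],
  [-0.2,0.1,8],
  [-0.2,0.1,10],
  [-0.2,0.1,10.9],
  [-0.2,0.1,10.9],
], turn=[0,0,0,0,0], gripper=[0.75,0.75,0.75,0.75,0.75])

```text
time_s: 19.65
tool_pos: [0.546, -0.4193, 0.0149]
tool_rot: [180.0, -0.0, 0.0]
force: [0.0, 0.5, 0.3]
grip_width: 0.0649
```

carry_out([
  [0,0,0],
  [0,0,0],
], turn=[0,0], gripper=[0.75,0.75])

```text
time_s: 19.9
tool_pos: [0.5463, -0.4196, 0.0158]
tool_rot: [179.9, -0.1, 0.0]
force: [-0.1, 0.9, -0.5]
grip_width: 0.065
```

```bash
python3 -c "
from h import *
go(.546,-.4189,.014)"
```

```text
t 19.9 pos [ 0.5463 -0.4196  0.0158] rot [ 1.7994e+02 -1.1000e-01  0.0000e+00] w 0.065 -> d [-0.03 -0.07  0.18] turn 0.0
```

carry_out([
  [0,0,0.15],
  [0,0,0.15],
  [0,0,0.15],
  [0,0,0.15],
  [0,0,0.15],
], turn=[0,0,0,0,0], gripper=[0.4,0.4,0.4,0.4,0.4])

```text
time_s: 20.52
tool_pos: [0.5457, -0.419, 0.0129]
tool_rot: [-180.0, -0.0, 0.0]
force: [0.6, -0.4, 1.2]
grip_width: 0.0455
```

```bash
python3 -c "
from h import *
go(.3825,-.31,.2)"
```

```text
t 20.52 pos [ 0.5457 -0.419   0.0129] rot [-1.7999e+02 -1.0000e-02  0.0000e+00] w 0.0455 -> d [-16.32 -10.9  -18.71] turn 0.0
```

carry_out([
  [0,0,-2],
  [0,0,-7],
  [-2,-2,-12],
  [-6,-4,-16],
  [-11,-7,-18.7],
], turn=[0,0,0,0,0], gripper=[0.4,0.4,0.4,0.4,0.4])

```text
time_s: 21.15
tool_pos: [0.4367, -0.3509, 0.2026]
tool_rot: [179.8, -0.2, -0.1]
force: [-0.5, 0.6, 1.2]
grip_width: 0.0455
```

carry_out([
  [-3,-2,0],
  [-5.3,-3.9,0],
  [-5.3,-3.9,0],
  [-5.3,-3.9,0],
  [-5.3,-3.9,0],
], turn=[0,0,0,0,0], gripper=[0.4,0.4,0.4,0.4,0.4])

```text
time_s: 21.78
tool_pos: [0.3845, -0.3116, 0.1995]
tool_rot: [179.9, -0.0, -0.0]
force: [0.1, 0.6, 0.0]
grip_width: 0.0459
```

```bash
python3 -c "
from h import *
look('w12')
inhand('green',.0131)
go(.381,-.2627,.075)"
```

```text
wrist red px(555.4,3.5) A327 filt->[ 0.583  -0.1226]
wrist green px(318.4,314.0) A3025 filt->[ 0.3839 -0.413 ]
wrist green px(314.5,167.9) A3798 HEAD hole->[ 0.3802 -0.2619] win->[ 0.3803 -0.2624] hA2269 wA272
wrist blue px(599.5,109.5) A1184 filt->[ 0.6394 -0.2067]
inhand centre [ 0.3839 -0.312   0.0175] rms 0.00014 off from TCP [-0.0005 -0.0005]
t 21.88 pos [ 0.3843 -0.3114  0.1991] rot [ 1.7996e+02  4.0000e-02 -3.0000e-02] w 0.0455 -> d [-0.33 -4.87 12.41] turn -0.001
```

View pics/w12.png

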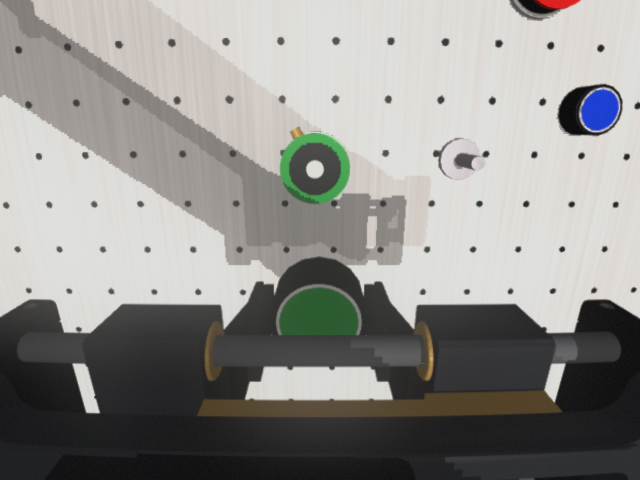

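The green head's window is at (315,168), giving (0.3803, -0.2623). The blue filter is at (600,109), giving (0.6394, -0.2067).

carry_out([
  [-0.2,-3,1],
  [-0.35,-5,4],
  [-0.35,-5,8],
  [-0.35,-5,11],
  [-0.35,-5,12.2],
], turn=[0,0,0,0,0], gripper=[0.4,0.4,0.4,0.4,0.4])

```text
time_s: 22.5
tool_pos: [0.3795, -0.2607, 0.0755]
tool_rot: [-180.0, 0.2, -0.0]
force: [0.5, 0.1, -0.1]
grip_width: 0.0453
```

carry_out([
  [0,0,1],
  [0,0,1.9],
  [0,0,2.5],
  [0,0,2.8],
  [0,0,2.8],
], turn=[0,0,0,0,0], gripper=[0.4,0.4,0.4,0.4,0.4])

```text
time_s: 23.12
tool_pos: [0.3806, -0.2609, 0.0492]
tool_rot: [-180.0, -0.0, 0.0]
force: [-0.1, 0.1, -0.7]
grip_width: 0.0453
```

carry_out([
  [0,0,0],
  [0,0,0],
], turn=[0,0], gripper=[0.4,0.4])

```text
time_s: 23.38
tool_pos: [0.3807, -0.2609, 0.0494]
tool_rot: [-180.0, -0.0, 0.0]
force: [-0.5, 0.7, -0.5]
grip_width: 0.0455
```

```bash
python3 -c "
from h import *
inhand('green',.0131)
go(.3808,-.2618,.0429)"
```

```text
inhand centre [ 0.3802 -0.2613  0.0175] rms 0.00013 off from TCP [-0.0005 -0.0004]
t 23.43 pos [ 0.3807 -0.2609  0.0494] rot [-1.8e+02 -4.0e-02  0.0e+00] w 0.0457 -> d [0.01 0.09 0.65] turn 0.0
```

carry_out([
  [0,0.09,0.25],
  [0,0.09,0.45],
  [0,0.09,0.58],
  [0,0.09,0.65],
  [0,0.09,0.67],
], turn=[0,0,0,0,0], gripper=[0.4,0.4,0.4,0.4,0.4])

```text
time_s: 24.05
tool_pos: [0.3804, -0.2617, 0.0428]
tool_rot: [-180.0, 0.0, -0.0]
force: [-2.3, 1.4, 6.2]
grip_width: 0.0454
```

carry_out([
  [0,0,0],
  [0,0,0],
], turn=[0,0], gripper=[0.4,0.4])

```text
time_s: 24.3
tool_pos: [0.3804, -0.2617, 0.0428]
tool_rot: [-180.0, 0.0, -0.0]
force: [-1.6, 0.4, 5.7]
grip_width: 0.0457
```

The filter is seated. Release and rise.

carry_out([
  [0,0,0],
  [0,0,0],
  [0,0,0],
  [0,0,0],
  [0,0,0],
], turn=[0,0,0,0,0], gripper=[0.6,0.75,0.75,0.75,0.75])

```text
time_s: 24.92
tool_pos: [0.3805, -0.2617, 0.0424]
tool_rot: [-180.0, -0.0, 0.0]
force: [0.1, -0.5, -1.1]
grip_width: 0.0651
```

carry_out([
  [0,0,-2],
  [0,0,-5],
  [0,0,-9],
  [0,0,-12],
  [0,0,-14],
], turn=[0,0,0,0,0], gripper=[0.75,0.75,0.75,0.75,0.75])

```text
time_s: 25.55
tool_pos: [0.381, -0.262, 0.1841]
tool_rot: [180.0, -0.1, -0.0]
force: [-0.7, -0.1, -0.1]
grip_width: 0.0651
```

carry_out([
  [0,0,0],
  [0,0,0],
], turn=[0,0], gripper=[0.75,0.75])

```text
time_s: 25.8
tool_pos: [0.38, -0.2614, 0.1815]
tool_rot: [-180.0, 0.1, 0.0]
force: [-0.4, -0.0, -0.2]
grip_width: 0.0653
```

```bash
python3 -c "
from h import *
placed('green','w13',(.3803,-.2623))
go(.6394,-.2067,.12)"
```

```text
placed? (319.1, 235.0) 1282.0 [ 0.3797 -0.2615  0.056 ]
placed? (321.2, 213.4) 1070.0 [ 0.3814 -0.2431  0.056 ]
t 25.85 pos [ 0.3798 -0.2614  0.1813] rot [-1.7996e+02  1.0000e-01  0.0000e+00] w 0.0645 -> d [25.96 -5.47  6.13] turn 0.0
```

View pics/w13.png

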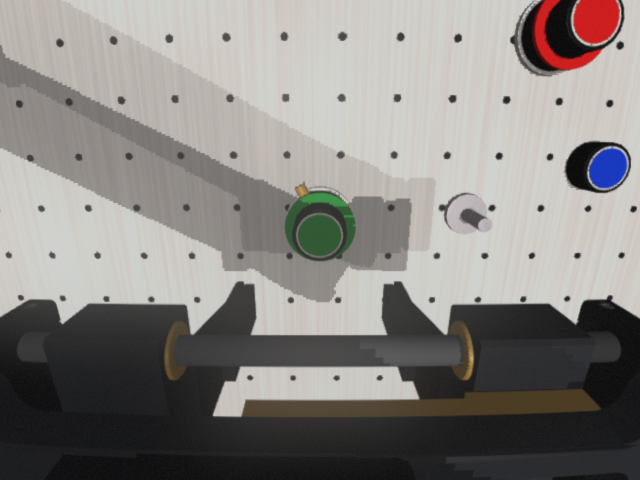

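The green glass is at (319,235), about 1 mm off centre or less. Now the blue filter.

carry_out([
  [5,-1,0],
  [11,-2.5,0],
  [17,-4,0],
  [22,-5,1],
  [25,-5.5,4],
], turn=[0,0,0,0,0], gripper=[0.75,0.75,0.75,0.75,0.75])

```text
time_s: 26.48
tool_pos: [0.6336, -0.2052, 0.1411]
tool_rot: [180.0, -0.1, 0.2]
force: [-0.9, 0.6, -0.1]
grip_width: 0.0653
```

carry_out([
  [1,0,2],
  [1,0,2],
  [1,0,2],
  [1,0,2],
], turn=[0,0,0,0], gripper=[0.75,0.75,0.75,0.75])

```text
time_s: 26.98
tool_pos: [0.6403, -0.2078, 0.1243]
tool_rot: [180.0, -0.1, -0.1]
force: [0.2, 0.5, -0.0]
grip_width: 0.0651
```

```bash
python3 -c "
from h import *
look('w14')
go(.6394,-.2067,.014)"
```

```text
wrist red px(218.7,78.4) A3117 filt->[ 0.5736 -0.0907]
wrist red px(246.8,90.9) A2490 filt->[ 0.592  -0.0988]
wrist green px(17.2,286.4) A374 filt->[ 0.3924 -0.2434]
wrist blue px(317.7,244.4) A1635 filt->[ 0.6393 -0.2071]
t 27.02 pos [ 0.6404 -0.2075  0.1242] rot [-1.8e+02 -1.4e-01 -6.0e-02] w 0.0651 -> d [-0.1  -0.08 11.02] turn -0.001
```

carry_out([
  [-0.1,0,4],
  [-0.1,0,8],
  [-0.1,0,10],
  [-0.1,0,10.9],
  [-0.1,0,11],
], turn=[0,0,0,0,0], gripper=[0.75,0.75,0.75,0.75,0.75])

```text
time_s: 27.65
tool_pos: [0.64, -0.207, 0.0132]
tool_rot: [180.0, -0.1, -0.0]
force: [0.0, -0.3, 0.5]
grip_width: 0.0653
```

carry_out([
  [0,0,0],
  [0,0,0],
], turn=[0,0], gripper=[0.75,0.75])

```text
time_s: 27.9
tool_pos: [0.6403, -0.207, 0.0137]
tool_rot: [180.0, -0.1, 0.0]
force: [0.2, 0.5, 1.0]
grip_width: 0.0649
```

```bash
python3 -c "
from h import *
go(.6393,-.207,.014)"
```

```text
t 27.9 pos [ 0.6403 -0.207   0.0137] rot [ 1.7998e+02 -1.1000e-01  0.0000e+00] w 0.0649 -> d [-0.1  -0.   -0.03] turn 0.0
```

carry_out([
  [-0.1,0,0],
  [-0.1,0,0],
  [-0.1,0,0],
  [-0.1,0,0],
  [-0.1,0,0],
], turn=[0,0,0,0,0], gripper=[0.4,0.4,0.4,0.4,0.4])

```text
time_s: 28.52
tool_pos: [0.6386, -0.2067, 0.0126]
tool_rot: [-180.0, -0.0, 0.0]
force: [-0.2, 0.3, 1.2]
grip_width: 0.0452
```

```bash
python3 -c "
from h import *
go(.4715,-.058,.2)"
```

```text
t 28.52 pos [ 0.6386 -0.2067  0.0126] rot [-1.7999e+02 -2.0000e-02  0.0000e+00] w 0.0452 -> d [-16.71 -14.87 -18.74] turn 0.0
```

carry_out([
  [0,0,-2],
  [0,0,-7],
  [0,0,-13],
  [-3,-3,-17],
  [-7,-6.5,-18.7],
], turn=[0,0,0,0,0], gripper=[0.4,0.4,0.4,0.4,0.4])

```text
time_s: 29.15
tool_pos: [0.5694, -0.1426, 0.2036]
tool_rot: [179.9, -0.3, -0.1]
force: [0.4, 1.7, -0.3]
grip_width: 0.0454
```

carry_out([
  [-4,-3.5,0],
  [-8,-7,0],
  [-9.7,-8.4,0],
  [-9.7,-8.4,0],
  [-9.7,-8.4,0],
], turn=[0,0,0,0,0], gripper=[0.4,0.4,0.4,0.4,0.4])

```text
time_s: 29.78
tool_pos: [0.4723, -0.0587, 0.2004]
tool_rot: [180.0, -0.1, -0.1]
force: [-0.5, -0.8, -1.2]
grip_width: 0.0453
```

```bash
python3 -c "
from h import *
look('w15')
inhand('blue',.0134)
go(.4715,-.008,.075)"
```

```text
wrist red px(438.2,266.6) A1097 filt->[ 0.593  -0.1069]
wrist red px(423.0,246.9) A1098 filt->[ 0.5754 -0.0859]
wrist yellow px(430.8,30.6) A1854 filt->[0.5665 0.1062]
wrist yellow px(410.4,49.3) A1794 filt->[0.5501 0.0913]
wrist green px(260.1,389.1) A169 filt->[ 0.4049 -0.2579]
wrist blue px(318.4,314.5) A2984 filt->[ 0.4719 -0.1609]
wrist blue px(317.7,167.2) A3861 HEAD hole->[ 0.4711 -0.0082] win->[ 0.4712 -0.0086] hA2186 wA280
inhand centre [ 0.4718 -0.0598  0.0177] rms 0.00014 off from TCP [-0.0005 -0.0009]
t 29.88 pos [ 0.4722 -0.0589  0.1998] rot [ 1.7997e+02 -4.0000e-02 -1.1000e-01] w 0.046 -> d [-0.08 -5.09 12.48] turn -0.002
```

View pics/w15.png

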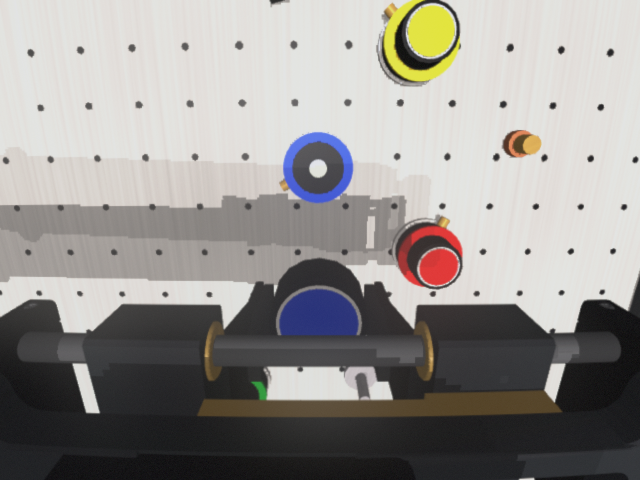

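The blue head's window is at (318,168), giving (0.4711, -0.0085).

carry_out([
  [0,-3,1],
  [-0.05,-5.15,4],
  [-0.05,-5.15,8],
  [-0.05,-5.15,11],
  [-0.05,-5.15,12.3],
], turn=[0,0,0,0,0], gripper=[0.4,0.4,0.4,0.4,0.4])

```text
time_s: 30.5
tool_pos: [0.4703, -0.0072, 0.0747]
tool_rot: [179.9, 0.2, -0.1]
force: [0.5, -1.2, -0.6]
grip_width: 0.0458
```

carry_out([
  [0,0,1],
  [0,0,1.9],
  [0,0,2.5],
  [0,0,2.8],
  [0,0,2.8],
], turn=[0,0,0,0,0], gripper=[0.4,0.4,0.4,0.4,0.4])

```text
time_s: 31.12
tool_pos: [0.4711, -0.0062, 0.0486]
tool_rot: [-180.0, -0.0, 0.0]
force: [0.8, 0.5, -0.0]
grip_width: 0.0453
```

carry_out([
  [0,0,0],
  [0,0,0],
], turn=[0,0], gripper=[0.4,0.4])

```text
time_s: 31.38
tool_pos: [0.4712, -0.0062, 0.0488]
tool_rot: [-180.0, -0.0, 0.0]
force: [0.9, -0.1, -1.1]
grip_width: 0.0458
```

```bash
python3 -c "
from h import *
inhand('blue',.0134)
go(.4716,-.0076,.0426)"
```

```text
inhand centre [ 0.4707 -0.0071  0.0177] rms 0.00013 off from TCP [-0.0005 -0.0009]
t 31.43 pos [ 0.4712 -0.0062  0.0487] rot [-1.7999e+02 -3.0000e-02  0.0000e+00] w 0.0452 -> d [0.04 0.14 0.61] turn 0.0
```

carry_out([
  [0.05,0.14,0.25],
  [0.05,0.14,0.42],
  [0.05,0.14,0.55],
  [0.05,0.14,0.6],
  [0.05,0.14,0.63],
], turn=[0,0,0,0,0], gripper=[0.4,0.4,0.4,0.4,0.4])

```text
time_s: 32.05
tool_pos: [0.4714, -0.0077, 0.0425]
tool_rot: [-180.0, 0.0, -0.0]
force: [-2.2, -0.4, 6.3]
grip_width: 0.0454
```

carry_out([
  [0,0,0],
  [0,0,0],
], turn=[0,0], gripper=[0.4,0.4])

```text
time_s: 32.3
tool_pos: [0.4713, -0.0077, 0.0425]
tool_rot: [-180.0, 0.0, -0.0]
force: [-1.8, -0.2, 5.1]
grip_width: 0.0455
```

carry_out([
  [0,0,0],
  [0,0,0],
  [0,0,0],
  [0,0,0],
  [0,0,0],
], turn=[0,0,0,0,0], gripper=[0.6,0.75,0.75,0.75,0.75])

```text
time_s: 32.92
tool_pos: [0.4715, -0.0076, 0.0422]
tool_rot: [-180.0, -0.0, 0.0]
force: [-0.7, -0.1, -0.2]
grip_width: 0.0652
```

carry_out([
  [0,0,-2],
  [0,0,-5],
  [0,0,-9],
  [0,0,-13],
  [0,0,-17],
], turn=[0,0,0,0,0], gripper=[0.75,0.75,0.75,0.75,0.75])

```text
time_s: 33.55
tool_pos: [0.4713, -0.0077, 0.2135]
tool_rot: [-180.0, -0.0, -0.0]
force: [0.6, -0.4, -1.1]
grip_width: 0.0655
```

carry_out([
  [0,0,0],
  [0,0,0],
  [0,0,0],
  [0,0,0],
], turn=[0,0,0,0], gripper=[0.75,0.75,0.75,0.75])

```text
time_s: 34.05
tool_pos: [0.4709, -0.0077, 0.2112]
tool_rot: [180.0, 0.1, -0.0]
force: [-1.0, -0.7, 0.8]
grip_width: 0.0655
```

```bash
python3 -c "
from h import *
placed('blue','w16',(.4711,-.0085))
cv2.imwrite('pics/scene1.png',read_camera('scene')[:,:,::-1])
cv2.imwrite('pics/side1.png',read_camera('side')[:,:,::-1])
go(.47,0,.2)"
```

```text
placed? (319.2, 225.8) 1135.0 [ 0.4706 -0.0081  0.056 ]
placed? (320.6, 208.3) 1079.0 [0.4718 0.0082 0.056 ]
t 34.2 pos [ 0.4713 -0.0077  0.2117] rot [ 1.7999e+02  5.0000e-02 -0.0000e+00] w 0.065 -> d [-0.13 -0.77  1.17] turn -0.0
```

View pics/w16.png

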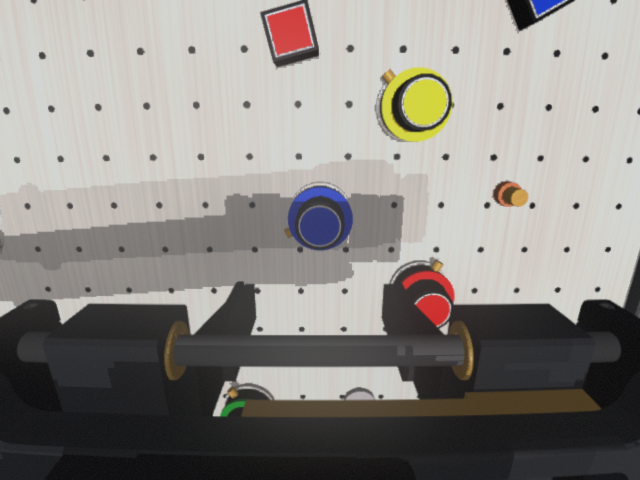

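View pics/scene1.png

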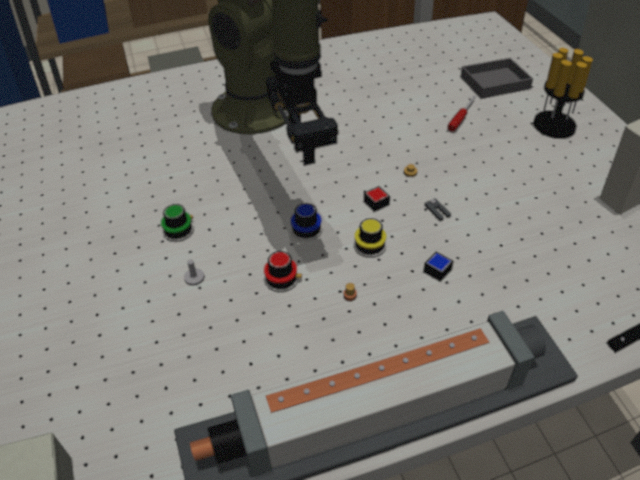

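View pics/side1.png

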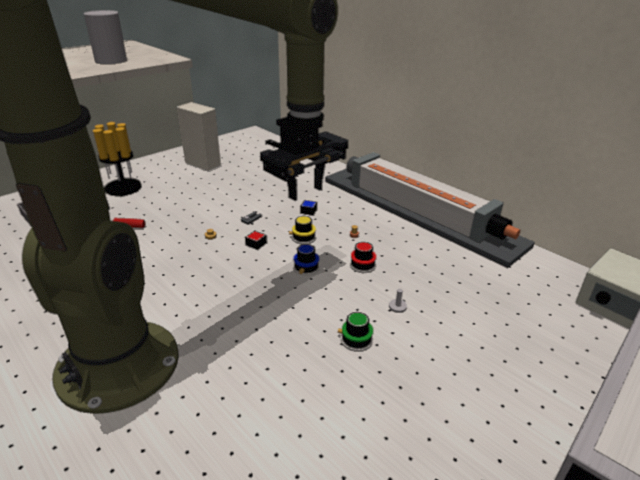

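All four filters sit on heads of their own colour. In the scene view, green is at (175,215), blue at (306,214), yellow at (371,230) and red at (280,264). The squares are still at (376,197) and (438,264), and the gripper is clear.

```bash
python3 -c "
from cell import sign_off
print(sign_off())"
```

```text
the job is handed in; nothing more can be done
None
```

All four round filters are on the heads of their own colour, glass up and released, and I handed the job in at about 34 s. I placed them in the order red, yellow, green, blue.

- **Centring:** the wrist camera, checked after each release, put every glass within about 1 mm of its head's window: red 0.5, yellow 0.5, green 1.0 and blue 0.6 mm.
- **Other things:** the final scene and side pictures show every stack standing level. The square filters and small parts look unmoved, and the gripper is about 0.2 m above the table, touching nothing.
- **Forces:** the highest force I read was about 6 N, when setting the filters down. I only saw readings at the end of each move, not in between.
- **Disagreements:**
  - The fixed cameras differed from each other by up to about 3 mm, so I used the wrist camera for the final positions.
  - I gripped the red filter 3 mm off centre and allowed for that when placing it.
  - My first colour threshold missed the shaded green filter; I lowered it and measured again.

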